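Lock the vacuum sealer

TASK

Close the vacuum sealer for use with the fingertips alone: first press its raised lid down until it is shut, then push the black lever on its front ledge sideways out of the open position, through the halfway notch and on to the lock stop at the far end, and leave it there. Push the lever from its side without pinching it, do not raise the lid further, and leave the spice jar, the drum and the kitchen timer where they stand.

Things in the scene. Friction and masses are not known exactly. Their poses are not given: they have to be found in the camera images.
- sealer: white vacuum sealer, fixed to the worktop; 140 (its x, depth) x 280 (its y, width) x 73 mm high. Origin: centre of its underside, on the worktop; -x is its front, facing the robot, +y its left end as the robot sees it. The grey lid covers the rear; the front 47 mm is a flat control ledge, top at z = 50 mm, where the lever stands. Two flat round keys left of it are decoration.
- lid (a joint): opening angle of the lid in rad: 0 = shut, about 0.35 to 0.6 at the start. The hinge runs along the sealer's y axis at sealer x = +56 mm, z = 53 mm; the front edge swings up. A stiff hinge: the lid stays at any angle; pressing down near its front edge with a few newtons (under 8 N) shuts it against a solid stop.
- lid_front (a point): point on the lid's top face, 14 mm behind its front edge, middle of its width, where it may be pressed. With the lid shut it lies at sealer x = -6 mm, y = 0, z = 73 mm. The lid is a grey slab, 78 (x) x 274 (y) x 18 mm, with a flat black window strip; any place along its width may be pressed.
- lever (a joint): travel of the lever in m along the sealer's +y axis (its right to its left as the robot sees it): 0 = open (start), 0.03 = halfway notch, 0.06 = lock, a solid stop. In each notch it has about 3 mm of play; climbing out of the open and again out of the halfway notch takes 7 to 13 N. At 0.015 and 0.045 it passes a hump and snaps on into the next notch, and stays there.
- lever_top (a point): middle of the top of the black lever knob, z = 89 mm; moves with the lever; at lever 0 at sealer x = -50, y = -45 mm, at lock y = +15 mm. Knob: 24 x 24 mm, z = 55 to 89 mm. Ledge free 80 mm to its right at the start; lid front 15 mm behind the knob when shut. Push its right side only: pressing its right and left halves at once with over 5 N is pinching.
- by_jar: loose spice jar with a red cap, 45 mm across, 106 mm high, just off the sealer's left end, toward the front; origin at the centre of its underside; bystander
- by_drum: loose white pepper drum, 56 mm across, 74 mm high, off the sealer's left end, toward the back; origin at the centre of its underside; bystander
- kitchen_timer: loose red and white twist timer, 65 mm across, 55 mm high, to the right of the sealer; origin at the centre of its underside; bystander

How it is judged:
By the outcome, as a careful person would: the job done as asked, in the order asked, and still so for the second after the job is handed in, with the robot touching nothing.
It also fails if it takes over 48 s, if anything falls off the work surface, if the arm or the gripper's body presses on something with over 40 N, if the wrist force passes 120 N, or if a joint passes its speed limit or range.

ROBOT

A 7-joint arm with a two-finger parallel gripper is mounted at the origin on a cart in front of the work surface, level with it; the furniture and walls round the work are solid. World frame = base frame: x ahead of the robot, y to its left, z up, the work surface at z = 0. Lengths are in m, angles in rad, forces in N, time in s.
With the tool pointing down it reaches from about 0.425 to 0.875 m from the base axis. Payload 4.7 kg.
Tool frame: the origin (TCP) lies midway between the tips of the shut fingers; the grasp point (between the pads) lies 19 mm behind it (bot.grasp_offset is the distance from the TCP to the grasp point, in m); z points along the fingers, y is the line along which they close (so a half turn about z gives the same grasp; the last joint's range is limited). The gripper opens to 85 mm and grips with 20 to 120 N. Pads are 22 mm wide; open, the fingers measure 114 mm over their backs; the gripper's body (76 mm by 85 mm) begins 54 mm behind the grasp point. The pads swing forward as they close: fully open they stand 13 mm farther back than shut.
Start: joints at [-1.295, 0.321, -0.07, 1.45, 0.023, 1.371, -0.057], TCP at [0.168, 0.628, 0.231] pointing down, gripper open.
Joint ranges: [-2.86, 2.86], [-0.3, 2.09], [-1.38, 1.24], [0.06, 2.45], [-1.56, 4.7], [0.09, 2.05], [-2.69, 2.69]. Speed limits (rad/s): [2.57, 2.57, 3.14, 3.14, 3.14, 3.14, 3.14].

INTERFACE

Orientations are given as a unit quaternion [w, x, y, z].
In Python, from cell import bot gives the robot as it stands.
- The arm moves only by the tool send_rows, never from a script. Its argument "motion" is a list that holds one entry, the list of rows, each a list of 7 numbers: the shift along the tool's x, y, z normalised to -1 to 1, where 1 is 0.1 m, then the turn, a rotation vector about the tool's x, y, z normalised to -1 to 1, where 1 is pi/4 rad, then the finger opening in mm, from 0 to 85.4. In form: [[[tx, ty, tz, wx, wy, wz, fingers], ...]]. A call has 1 to 12 rows; each row is the pose to reach, as a shift and turn from the pose commanded when the call began, along the tool's axes at that moment; what a row does not reach only later rows make up. A row lasts 1/10 s, in which the tool goes at most 50 mm and 8.59 degrees, less where a joint would pass 70% of its speed; a pose out of reach is approached as far as the arm can. A call with a number of a shift or a turn outside -1 to 1 is refused whole. A call with a gripper value outside its range is refused whole. The fingers move at their own pace and stop on an object; the grip force is fixed at half the most. Time passes only in rows, so rows that repeat a pose let the fingers close. It gives the time, the measured TCP pose, the force, the opening and the grip force at its end, in the units of the state.
- bot.observe(): the state, without advancing time (a new reading comes with each control period).
- bot.snapshot(name): name is "scene" or "top" or "wrist"; returns a dict with "frame" (400x640x3 uint8, red, green, blue), "range_z" (400x640 float32, m along the optical axis (not along the pixel's ray), 0 where there is no reading), "fx", "fy", "cx", "cy" (pixels), "D" ([k1, k2, p1, p2, k3] as OpenCV has them; the pictures are not rectified), "extrinsics" (4x4, takes a point from world to camera coordinates). Camera axes: x right, y down, z forward; pixel columns grow to the right and rows downward; lengths in m; the calibration is good to about 2 mm. A picture is of the moment at which its call begins.
- bot.job_done(): hands the job in; it is judged then, once.
The state is a dict: "clock": time; "joint_pos": joint angles; "joint_velocities": joint speeds; "joint_efforts": joint torques, N m; "eef_pos": TCP position; "tcp_rot": TCP orientation; "wrist_force": force on the tool from outside, world axes, zero at the start; "moment": the same for the moment, N m; "finger_gap": opening from 0.0 (shut) to 1.0 (fully open); "gripper_force": force on a finger pad.
Only numpy, scipy, OpenCV 4.12 (cv2) and the standard library are available. Lean on these libraries where they do the work, as an engineer would, in place of code of your own. Each camera call takes 0.05 s, during which the arm holds its last target. There are 200 camera calls.

## Working session

There is one attempt and no reset: what is moved stays moved. The work goes in short steps, Python scripts to look and compute and a tool call to move; the robot and the scene stay as the last step left them, time stands still between calls to the robot, and variables do not carry over. Pictures are saved under pics/ and viewed, at most 10 in all, crops included, and the job is handed in when it is done.

Besides the shell and the picture viewer there is one more tool, called after ">>>" as name(argument=value, ...), one argument or row to a line, values as JSON. send_rows: Moves the arm, as the interface text tells. Scaled input: -1 to 1 covers 0.1 m each way for a shift and pi/4 rad each way for a turn. Its arguments: {"type":"object","properties":{"motion":{"type":"array"}},"required":["motion"]}

```bash
mkdir -p pics
cat > h.py <<'E'
import numpy as np,cv2
from cell import bot
def snap(n):
    s=bot.snapshot(n);s['K']=np.array([[s['fx'],0,s['cx']],[0,s['fy'],s['cy']],[0,0,1.]]);return s
def cloud(s):
    z=s['range_z'];h,w=z.shape
    uv=np.stack(np.meshgrid(np.arange(w),np.arange(h)),-1).reshape(-1,1,2).astype(np.float32)
    n=cv2.undistortPoints(uv,s['K'],np.array(s['D'])).reshape(h,w,2)
    P=np.concatenate([n*z[...,None],z[...,None]],-1)
    E=np.array(s['extrinsics']);P=(P-E[:3,3])@E[:3,:3]
    P[z==0]=np.nan;return P
E
python3 - <<'E'
from h import *
o=bot.observe();print(o)
a=[]
for n in("scene","top"):
    s=snap(n);a.append(s['frame']);np.savez(n+'.npz',P=cloud(s),f=s['frame'])
    cv2.imwrite(f'pics/{n}1.png',s['frame'][...,::-1])
E
```

```text
{'clock': 0.0, 'joint_pos': array([-1.29489131,  0.32181223, -0.07009231,  1.451722  ,  0.02258331,
        1.37074865, -0.05691423]), 'joint_velocities': array([ 1.51630355e-04,  2.90051441e-04,  1.67041295e-03,  1.89394976e-03,
       -2.47434201e-04, -1.03683774e-04, -1.70529240e-05]), 'joint_efforts': array([-7.29276803e-05, -4.93587434e+01, -3.82345822e-01, -3.14336979e+01,
        1.28938974e-02,  1.13891772e-02,  4.71268379e-06]), 'eef_pos': array([0.16813246, 0.6273167 , 0.23020693]), 'tcp_rot': array([-8.46007031e-05,  1.30518396e-01,  9.91445431e-01, -9.47859093e-04]), 'wrist_force': array([-0.6860184 ,  0.36147358,  0.42930498]), 'moment': array([ 0.016931  , -0.00029634,  0.00280901]), 'gripper_force': 0.0, 'finger_gap': 1.0022580061045965}
```

View pics/scene1.png

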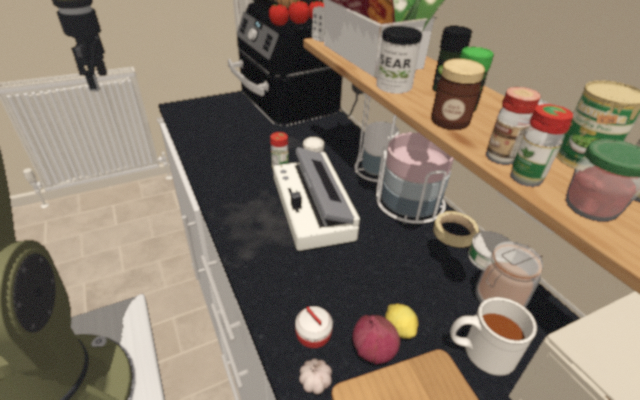

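View pics/top1.png

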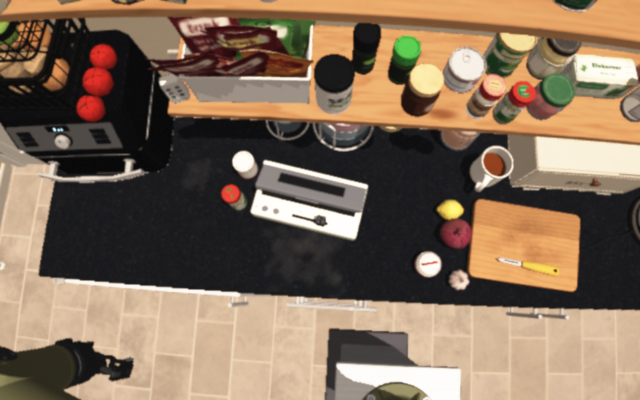

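The scene view shows the sealer around (315,205), the jar at (279,147) and the drum at (313,147). In the top view the sealer is centred near (310,200) and slightly yawed. The lever is at (320,221), the jar at (233,196), the drum at (245,164) and the timer at (428,264). The shelf overhangs the back.

Run:
```python
from h import *
d=np.load('top.npz');P=d['P'];f=d['f'].astype(int)
print('base-ish range',np.nanmin(P[...,2]),np.nanmax(P[...,2]))
roi=np.zeros(f.shape[:2],bool);roi[155:245,248:372]=1
led=roi&(f.min(2)>170)&(abs(P[...,2]-.05)<.012)
print('ledge z',np.nanmedian(P[led][:,2]),led.sum())
# sealer footprint: all points z>0.03 in roi
body=roi&(P[...,2]>.035)
n,l,st,c=cv2.connectedComponentsWithStats(led.astype(np.uint8));k=1+st[1:,4].argmax();led=l==k
r=cv2.minAreaRect(P[led][:,:2].astype(np.float32));print('ledge rect',r,cv2.boxPoints(r).round(4).tolist())
b=P[body];r2=cv2.minAreaRect(b[:,:2].astype(np.float32));print('body',r2,cv2.boxPoints(r2).round(4).tolist())
blk=roi&(f.max(2)<70)&(P[...,2]>.065);blk[:208]=0
print('knob',blk.sum(),P[blk].min(0),P[blk].max(0),np.argwhere(blk).mean(0))
kt=blk&(P[...,2]>.08);print(P[kt].mean(0),kt.sum())
lid=roi&(P[...,2]>.06)&~blk;lid[215:]=0
L=P[lid];print('lid',L.min(0),L.max(0));
A=np.c_[L[:,:2],np.ones(len(L))];co=np.linalg.lstsq(A,L[:,2],rcond=None)[0];print('slope',co,np.hypot(*co[:2]),np.arctan(np.hypot(*co[:2])), np.std(A@co-L[:,2]))
for nm,(u,v) in dict(jar=(231,192),drum=(244,160),timer=(428,264)).items():
    print(nm,P[v-3:v+4,u-3:u+4].reshape(-1,3).mean(0))
sh=P[60:120,180:500];print('shelf',np.nanmedian(sh[...,2]),np.nanpercentile(P[115:150,200:400].reshape(-1,3),[1,99],axis=0))
for v in range(100,150,6):print(v,P[v,300].round(3))
```

```text
base-ish range -0.94149769175378 0.6768233912136341
ledge z 0.050325868840657394 2085
ledge rect ((0.5221624970436096, 0.26107388734817505), (0.2804836332798004, 0.06754021346569061), 80.48783874511719) [[0.4657000005245209, 0.1282999962568283], [0.5322999954223633, 0.11720000207424164], [0.5785999894142151, 0.3937999904155731], [0.5120000243186951, 0.4050000011920929]]
body ((0.5650010108947754, 0.27412840723991394), (0.32231953740119934, 0.14284580945968628), 78.9149398803711) [[0.46389999985694885, 0.12970000505447388], [0.6040999889373779, 0.10220000147819519], [0.666100025177002, 0.41850000619888306], [0.5259000062942505, 0.44600000977516174]]
knob 23 [0.49062879 0.20797045 0.06603306] [0.50778882 0.23023628 0.09459608] [222.08695652 320.26086957]
[0.496698   0.21947316 0.08807642] 19
lid [0.51500035 0.10928779 0.06177756] [0.66445078 0.41927068 0.1066815 ]
slope [-0.35253146  0.06100179  0.27896437] 0.35777038562707497 0.34358037086367293 0.0034394180673527576
jar [0.5545318  0.44410256 0.10680126]
drum [nan nan nan]
timer [ 0.41068838 -0.05731585  0.04891908]
shelf 0.35423303262518424 [[ 0.66629912  0.02378673 -0.0039363 ]
 [ 0.79327063  0.57451294  0.31713091]]
100 [0.699 0.269 0.331]
106 [0.692 0.269 0.318]
112 [0.681 0.269 0.313]
118 [0.668 0.268 0.314]
124 [0.777 0.294 0.027]
130 [0.769 0.295 0.003]
136 [ 0.753  0.294 -0.   ]
142 [ 0.735  0.293 -0.002]
148 [ 0.717  0.292 -0.   ]
```

>>> send_rows(
  motion=[
    [[-0.45,-0.25,0,0,0,-0.06,0],[-0.95,-0.5,0,0,0,-0.12,0],[-0.95,-0.5,0,0,0,-0.12,0],[-0.95,-0.5,0,0,0,-0.12,0]],
  ],
)

```text
clock: 0.5
eef_pos: [0.2497, 0.5532, 0.2312]
tcp_rot: [0.0, 0.086, 0.996, -0.0]
wrist_force: [-0.6, -0.0, -0.5]
finger_gap: 0.33
gripper_force: 0.0
```

```bash
cat >> h.py <<'E'
from scipy.spatial.transform import Rotation as R
th=-0.166;C=np.array([.5578,.2551,0]);S=R.from_euler('z',th).as_matrix()
def st(t=None):
    o=bot.observe();p=np.array(o['eef_pos']);q=o['tcp_rot'];T=R.from_quat([*q[1:],q[0]]).as_matrix()
    print('t',round(o['clock'],2),'p',p.round(4),'sealer mm',(S.T@(p-C)*1e3).round(1),'F_sealer',(S.T@o['wrist_force']).round(1),'gap',round(o['finger_gap'],2),'Taxes in sealer',(S.T@T).round(3).tolist())
    if t is not None: print('shift',(T.T@(C+S@np.array(t)-p)/.1).round(3))
E
python3 -c "
from h import *
st([.002,.010,.15])"
```

```text
t 0.5 p [0.2497 0.5532 0.2312] sealer mm [-353.1  243.1  231.2] F_sealer [-0.6 -0.1 -0.5] gap 0.33 Taxes in sealer [[-1.0, 0.007, 0.001], [0.007, 1.0, -0.001], [-0.001, -0.001, -1.0]]
shift [-3.567 -2.306  0.816]
```

>>> send_rows(
  motion=[
    [[-0.45,-0.3,0,0,0,0,0],[-0.9,-0.6,0,0,0,0,0],[-0.9,-0.6,0,0,0,0,0],[-0.9,-0.6,0,0,0,0,0]],
  ],
)

```text
clock: 0.9
eef_pos: [0.3265, 0.4804, 0.2312]
tcp_rot: [-0.0, 0.085, 0.996, 0.0]
wrist_force: [-1.6, 0.3, -0.2]
finger_gap: -0.001
gripper_force: 0.0
```

>>> send_rows(
  motion=[
    [[-0.45,-0.3,0.1,0,0,0,0],[-0.9,-0.6,0.2,0,0,0,0],[-0.9,-0.6,0.2,0,0,0,0],[-0.9,-0.6,0.2,0,0,0,0]],
  ],
)

```text
clock: 1.3
eef_pos: [0.4043, 0.407, 0.2107]
tcp_rot: [-0.001, 0.084, 0.996, -0.0]
wrist_force: [-0.2, 0.5, -0.4]
finger_gap: -0.0
gripper_force: 0.0
```

>>> send_rows(
  motion=[
    [[-0.45,-0.3,0.1,0,0,0,0],[-0.9,-0.6,0.2,0,0,0,0],[-0.9,-0.6,0.2,0,0,0,0],[-0.9,-0.6,0.2,0,0,0,0]],
  ],
)

```text
clock: 1.7
eef_pos: [0.4828, 0.3337, 0.1909]
tcp_rot: [-0.001, 0.084, 0.996, 0.0]
wrist_force: [-0.2, 1.3, -0.0]
finger_gap: 0.002
gripper_force: 0.0
```

```bash
python3 -c "
from h import *
st([.002,.010,.15])"
```

```text
t 1.7 p [0.4828 0.3337 0.1909] sealer mm [-87.   65.1 190.9] F_sealer [-0.4  1.2 -0. ] gap 0.0 Taxes in sealer [[-1.0, 0.002, -0.001], [0.002, 1.0, 0.0], [0.001, 0.0, -1.0]]
shift [-0.891 -0.549  0.408]
```

>>> send_rows(
  motion=[
    [[-0.45,-0.28,0.1,0,0,0,0],[-0.89,-0.55,0.3,0,0,0,0],[-0.89,-0.55,0.55,0,0,0,0],[-0.89,-0.55,0.65,0,0,0,0],[-0.89,-0.55,0.7,0,0,0,0],[-0.89,-0.55,0.7,0,0,0,0]],
  ],
)

```text
clock: 2.3
eef_pos: [0.5597, 0.2673, 0.1213]
tcp_rot: [-0.001, 0.081, 0.997, 0.001]
wrist_force: [0.3, 0.3, 0.9]
finger_gap: -0.003
gripper_force: 0.0
```

Run:
```python
from h import *
st([.002,.010,.073])
cv2.imwrite('pics/s2.png',cv2.resize(bot.snapshot("scene")['frame'][90:260,200:440,::-1],None,fx=3,fy=3))
```

```text
t 2.3 p [0.5597 0.2673 0.1213] sealer mm [ -0.2  12.4 121.3] F_sealer [0.2 0.4 0.9] gap -0.0 Taxes in sealer [[-1.0, -0.004, -0.002], [-0.004, 1.0, 0.001], [0.002, 0.001, -1.0]]
shift [-0.023 -0.024  0.483]
```

View pics/s2.png

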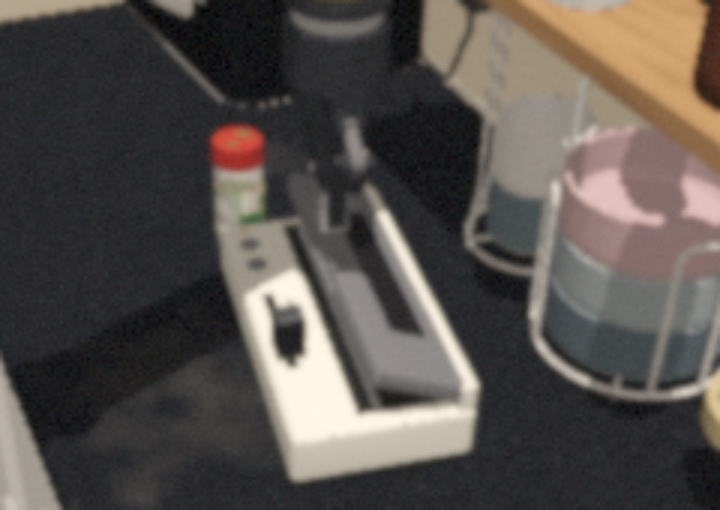

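The fingertips, at crop pixel (335,215), stand above the lid's front half, and the knob at (288,328) is well clear. Next I press down.

>>> send_rows(
  motion=[
    [[0,0,0.1,0,0,0,0],[0,0,0.17,0,0,0,0],[0,0,0.22,0,0,0,0],[0,0,0.27,0,0,0,0],[0,0,0.32,0,0,0,0],[0,0,0.36,0,0,0,0],[0,0,0.4,0,0,0,0],[0,0,0.4,0,0,0,0]],
  ],
)

```text
clock: 3.15
eef_pos: [0.5617, 0.2635, 0.0805]
tcp_rot: [-0.0, 0.084, 0.997, -0.0]
wrist_force: [0.3, 0.1, -0.2]
finger_gap: 0.002
gripper_force: 0.0
```

>>> send_rows(
  motion=[
    [[0,0,0.03,0,0,0,0],[0,0,0.06,0,0,0,0],[0,0,0.08,0,0,0,0],[0,0,0.08,0,0,0,0]],
  ],
)

```text
clock: 3.55
eef_pos: [0.5618, 0.2633, 0.0732]
tcp_rot: [-0.0, 0.084, 0.996, -0.0]
wrist_force: [-2.3, 0.3, 3.2]
finger_gap: 0.003
gripper_force: 1.6
```

```bash
python3 -c "
from h import *
st([.002,.010,.073])"
```

```text
t 3.55 p [0.5618 0.2633 0.0732] sealer mm [ 2.6  8.8 73.2] F_sealer [-2.3 -0.1  3.2] gap 0.0 Taxes in sealer [[-1.0, 0.001, -0.0], [0.001, 1.0, -0.0], [0.0, -0.0, -1.0]]
shift [0.006 0.012 0.002]
```

>>> send_rows(
  motion=[
    [[0,0,0.01,0,0,0,0],[0,0,0.02,0,0,0,0],[0,0,0.02,0,0,0,0]],
  ],
)

```text
clock: 3.85
eef_pos: [0.5618, 0.2633, 0.0731]
tcp_rot: [-0.0, 0.084, 0.996, 0.0]
wrist_force: [-6.1, -1.4, 12.6]
finger_gap: 0.002
gripper_force: 6.5
```

>>> send_rows(
  motion=[
    [[0,0,0.01,0,0,0,0],[0,0,0.02,0,0,0,0],[0,0,0.02,0,0,0,0]],
  ],
)

```text
clock: 4.15
eef_pos: [0.5618, 0.2633, 0.073]
tcp_rot: [-0.0, 0.084, 0.996, 0.0]
wrist_force: [-11.0, -2.9, 22.5]
finger_gap: 0.005
gripper_force: 11.5
```

The lid is on its solid stop: z stays at 73.0 mm while the force rises. I go up, then over to the right of the knob.

>>> send_rows(
  motion=[
    [[0,0,-0.1,0,0,0,0],[0,0,-0.4,0,0,0,0],[0,0,-0.6,0,0,0,0],[0.26,-0.48,-0.6,0,0,0,0],[0.52,-0.98,-0.6,0,0,0,0],[0.52,-0.98,-0.6,0,0,0,0],[0.52,-0.98,-0.6,0,0,0,0],[0.52,-0.98,-0.6,0,0,0,0]],
  ],
)

```text
clock: 4.95
eef_pos: [0.4952, 0.1762, 0.1296]
tcp_rot: [0.001, 0.084, 0.996, 0.001]
wrist_force: [0.0, 0.7, -0.0]
finger_gap: -0.003
gripper_force: 0.0
```

Run:
```python
from h import *
st([-.052,-.090,.066])
for n in("top","wrist"):
    s=snap(n);np.savez(n+'.npz',P=cloud(s),f=s['frame'])
    cv2.imwrite(f'pics/{n}3.png',s['frame'][...,::-1])
d=np.load('top.npz');P=(d['P']-C)@S*1e3
m=(abs(P[...,0]-15)<45)&(abs(P[...,1])<130)&(P[...,2]>55)&(P[...,2]<130)
Q=P[m];print('lid pts',len(Q),np.percentile(Q[:,2],[5,50,95]))
for n in('top','wrist'):
    d=np.load(n+'.npz');P=(d['P']-C)@S*1e3
    k=(P[...,0]>-75)&(P[...,0]<-27)&(abs(P[...,1]+45)<25)&(P[...,2]>80)&(P[...,2]<96)
    if k.sum():print(n,'knob',k.sum(),np.percentile(P[k],[2,98],axis=0))
```

```text
t 4.95 p [0.4952 0.1762 0.1296] sealer mm [-48.7 -88.2 129.6] F_sealer [-0.1  0.7 -0. ] gap -0.0 Taxes in sealer [[-1.0, 0.001, 0.002], [0.001, 1.0, 0.001], [-0.002, 0.001, -1.0]]
shift [ 0.034 -0.019  0.636]
lid pts 1645 [69.49997906 73.7497571  77.0800512 ]
top knob 76 [[-59.22720394 -55.80439671  84.16028951]
 [-40.17225423 -33.58360339  93.12149201]]
wrist knob 1208 [[-63.16606196 -57.40095191  81.24060612]
 [-41.07123538 -34.53159697  91.12735225]]
```

View pics/wrist3.png

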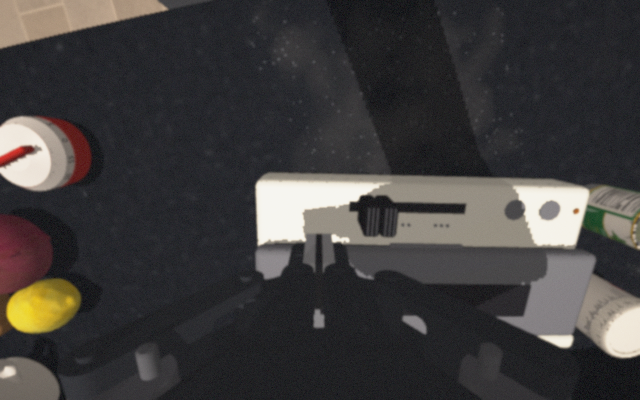

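The wrist view shows the lid flat and shut. The knob at (378,215) is still in the open position, and the fingertips at (320,240) are to its right. Knob edges agree with the model, so I lower and push.

>>> send_rows(
  motion=[
    [[0.03,-0.02,0.3,0,0,0,0],[0.03,-0.02,0.55,0,0,0,0],[0.03,-0.02,0.64,0,0,0,0],[0.03,-0.02,0.64,0,0,0,0]],
  ],
)

```text
clock: 5.45
eef_pos: [0.4904, 0.1743, 0.0639]
tcp_rot: [-0.001, 0.083, 0.997, -0.001]
wrist_force: [1.2, 0.5, 1.0]
finger_gap: -0.003
gripper_force: 0.0
```

>>> send_rows(
  motion=[
    [[0,0.05,0,0,0,0,0],[0,0.1,0,0,0,0,0],[0,0.15,0,0,0,0,0],[0,0.2,0,0,0,0,0],[0,0.22,0,0,0,0,0],[0,0.22,0,0,0,0,0]],
  ],
)

```text
clock: 6.05
eef_pos: [0.4948, 0.196, 0.0656]
tcp_rot: [0.0, 0.084, 0.997, 0.0]
wrist_force: [-0.5, -0.6, -0.8]
finger_gap: -0.001
gripper_force: 0.0
```

```bash
python3 -c "
from h import *
st([-.052,-.01,.066])"
```

```text
t 6.05 p [0.4948 0.196  0.0656] sealer mm [-52.3 -68.7  65.6] F_sealer [-0.4 -0.6 -0.8] gap -0.0 Taxes in sealer [[-1.0, 0.001, 0.0], [0.001, 1.0, 0.0], [-0.0, 0.0, -1.0]]
shift [-0.003  0.587 -0.004]
```

>>> send_rows(
  motion=[
    [[0,0.04,0,0,0,0,0],[0,0.08,0,0,0,0,0],[0,0.12,0,0,0,0,0],[0,0.16,0,0,0,0,0],[0,0.2,0,0,0,0,0],[0,0.2,0,0,0,0,0]],
  ],
)

```text
clock: 6.65
eef_pos: [0.4979, 0.2168, 0.0653]
tcp_rot: [0.0, 0.083, 0.997, 0.001]
wrist_force: [0.2, -0.2, 0.0]
finger_gap: -0.003
gripper_force: 0.0
```

>>> send_rows(
  motion=[
    [[0,0.04,0,0,0,0,0],[0,0.08,0,0,0,0,0],[0,0.12,0,0,0,0,0],[0,0.16,0,0,0,0,0],[0,0.2,0,0,0,0,0],[0,0.2,0,0,0,0,0]],
  ],
)

```text
clock: 7.25
eef_pos: [0.5011, 0.2336, 0.0653]
tcp_rot: [-0.001, 0.084, 0.996, -0.001]
wrist_force: [-1.1, -3.5, 2.4]
finger_gap: 0.004
gripper_force: 2.0
```

```bash
python3 -c "
from h import *
st([-.052,-.01,.066])"
```

```text
t 7.25 p [0.5011 0.2336 0.0653] sealer mm [-52.4 -30.5  65.3] F_sealer [-0.5 -3.6  2.4] gap 0.0 Taxes in sealer [[-1.0, 0.002, -0.001], [0.002, 1.0, -0.003], [0.001, -0.003, -1.0]]
shift [-0.003  0.205 -0.008]
```

>>> send_rows(
  motion=[
    [[0,0.03,0,0,0,0,0],[0,0.06,0,0,0,0,0],[0,0.09,0,0,0,0,0],[0,0.12,0,0,0,0,0],[0,0.15,0,0,0,0,0],[0,0.15,0,0,0,0,0]],
  ],
)

```text
clock: 7.85
eef_pos: [0.5038, 0.251, 0.0653]
tcp_rot: [0.0, 0.083, 0.997, 0.0]
wrist_force: [-0.5, 0.2, -0.2]
finger_gap: -0.002
gripper_force: 0.0
```

>>> send_rows(
  motion=[
    [[0,0.02,0,0,0,0,0],[0,0.04,0,0,0,0,0],[0,0.04,0,0,0,0,0]],
  ],
)

```text
clock: 8.15
eef_pos: [0.5044, 0.2533, 0.0653]
tcp_rot: [-0.0, 0.084, 0.996, -0.0]
wrist_force: [-0.9, -2.1, 1.9]
finger_gap: -0.002
gripper_force: 1.2
```

```bash
cat > k.py <<'E'
from h import *
st([-.052,-.01,.066])
s=snap('wrist');P=(cloud(s)-C)@S*1e3;f=s['frame']
cv2.imwrite('pics/w_%d.png'%(bot.observe()['clock']*100),f[...,::-1])
k=(P[...,0]>-70)&(P[...,0]<-30)&(P[...,1]>-70)&(P[...,1]<60)&(P[...,2]>82)&(P[...,2]<95)&(f.max(2)<90)
if k.sum():print('knob',k.sum(),np.percentile(P[k],[2,50,98],axis=0))
E
python3 k.py
```

```text
t 8.15 p [0.5044 0.2533 0.0653] sealer mm [-52.4 -10.6  65.3] F_sealer [-0.6 -2.3  1.9] gap -0.0 Taxes in sealer [[-1.0, 0.002, -0.0], [0.002, 1.0, -0.001], [0.0, -0.001, -1.0]]
shift [-0.004  0.006 -0.007]
knob 1825 [[-64.55511504 -23.07852217  82.484629  ]
 [-60.11588788   8.2792557   88.77476974]
 [-50.65864091  24.79905211  94.36608855]]
```

>>> send_rows(
  motion=[
    [[0,0.01,0,0,0,0,0],[0,0.03,0,0,0,0,0],[0,0.04,0,0,0,0,0],[0,0.04,0,0,0,0,0]],
  ],
)

```text
clock: 8.6
eef_pos: [0.5044, 0.2537, 0.0653]
tcp_rot: [-0.001, 0.085, 0.996, -0.003]
wrist_force: [-4.5, -10.9, 7.3]
finger_gap: 0.001
gripper_force: 5.6
```

>>> send_rows(
  motion=[
    [[0,0,0,0,0,0,0],[0,-0.2,0,0,0,0,0],[0,-0.3,0,0,0,0,0],[0,-0.3,-0.3,0,0,0,0],[0,-0.3,-0.7,0,0,0,0],[0.2,-0.3,-0.9,0,0,0,0],[0.4,-0.3,-0.9,0,0,0,0],[0.4,-0.3,-0.9,0,0,0,0],[0.4,-0.3,-0.9,0,0,0,0]],
  ],
)

```text
clock: 9.5
eef_pos: [0.4608, 0.2349, 0.1554]
tcp_rot: [0.0, 0.083, 0.997, 0.0]
wrist_force: [-0.2, 0.5, -0.4]
finger_gap: 0.0
gripper_force: 0.0
```

```bash
python3 k.py; ls pics
```

```text
t 9.5 p [0.4608 0.2349 0.1554] sealer mm [-92.3 -36.  155.4] F_sealer [-0.3  0.5 -0.4] gap 0.0 Taxes in sealer [[-1.0, 0.001, 0.001], [0.001, 1.0, 0.001], [-0.001, 0.001, -1.0]]
shift [-0.402  0.259  0.894]
knob 642 [[-61.92072857   2.45809997  82.94657144]
 [-54.44209338  12.10523966  88.97887643]
 [-43.42391897  23.40068694  91.14380188]]
s2.png
scene1.png
top1.png
top3.png
w_819.png
w_955.png
wrist3.png
```

View pics/w_955.png

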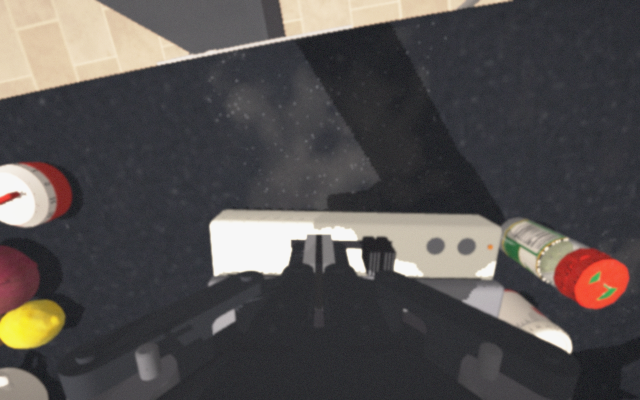

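The knob at (378,255) is at the left end of its slot. The lid is flat, the jar and the drum stand, and the gripper is clear.

```bash
python3 -c "
from cell import bot
print(bot.job_done())"
```

```text
the job is handed in; nothing more can be done
None
```

The job is handed in, with no verdict returned: the lid is shut on its stop, the lever was then pushed from its right side to the lock stop and left there, and I touched none of the jar, drum or timer.

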